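Snap the toothed divider into the kit tray's slotted rail

TASK

Take the longer, five-toothed divider out of the plywood stand, set it on the slotted rail across the kit tray so that each of its teeth is in its own slot, press it gently fully home past the spring clips and let go of it. Do not force it: the rail can have been pushed a little off the tray's middle along its length, so look or feel for the slots. Leave the shorter, three-toothed divider and the two soap boxes in the tray where they are.

Things in the scene. Friction and masses are not known exactly. Their poses are not given: they have to be found in the camera images.
- divider: Stiff white plastic comb 180 mm long (y), 90 high (z), 0.16 kg, upright in the stand. Origin: mid length, level with the tooth tips. Five teeth at y = -72, -36, 0, 36, 72 mm, each 16 high, 12 long in y, 8 thick in x, lower corners rounded 1.5 mm; the two end teeth are waisted on their outer faces. Above the teeth a plate 8 mm thick to z = 68, then a 12 mm thick bead to z = 90. Same either way round.
- divider_grip (a point): Middle of the divider's top bead, 79 mm above its tooth tips: the place to pinch it, across its 12 mm thickness (x). The bead is 22 mm high (11 above and below this point).
- other_divider: Loose bystander, to be left alone. A shorter, lower one of the same make, 130 mm long, 70 high, with three teeth (20 mm long, 45 mm apart); in the stand's other channel. Origin and axes as for the divider.
- stand: Fixed plywood stand. Origin: centre of its underside. Base 140 (x) by 200 (y) by 8 mm; two channels along y at x = -40 and +40 mm, 11 mm wide, between cheeks that reach 42 mm above the table and stand only at |y| = 32 to 62 mm. Each channel holds one divider, tooth tips 8 mm above the table; which is in which varies.
- tray: Fixed open grey plastic kit tray, 270 (x) by 250 (y) by 45 mm high, walls and floor 4 mm. Origin: centre of its underside. Across its middle, along y at x = 0, lies the slotted rail. Pressing the divider or the gripper on tray or rail with more than 60 N in all (sideways jamming included) does damage.
- rail_line (a point): A point fixed to the tray over its middle (x = y = 0), level with the top of the aluminium slotted rail, 28 mm above the tray's underside. Rail: 200 mm long (y), 36 wide (x). Five slots 36 mm apart about the rail's own middle, 14 mm long in y, 11 wide, 24 deep. The rail's middle lies anywhere from y = -11 to +11 mm of this point, which is not reported: see or feel it. Tight: stays put under 60 N.
- home_line (a point): A point fixed to the tray on its middle line (x = y = 0), 12 mm above its underside: the height of the tooth tips when fully home, the plate's lower edge then resting on the rail's top. Sprung steel balls in the two end slots click into the waists of the end teeth: pushing past them takes about 10 to 20 N in all, from 2 to 12 mm of tooth depth, less after. They hold the divider down.
- soap_a: Loose bystander, to be left alone. Paper-wrapped soap box 55 x 85 x 30 mm lying in the tray, on its -x side. Origin: centre of its underside.
- soap_b: Loose bystander, to be left alone. As soap_a, on the tray's +x side.

How it is judged:
By the outcome, as a careful person would: the job done as asked, in the order asked, and still so for the second after the job is handed in, with the robot touching nothing.
It also fails if it takes over 64 s, if anything falls off the work surface, if the arm or the gripper's body presses on something with over 40 N, if the wrist force passes 120 N, or if a joint passes its speed limit or range.

ROBOT

A 6-joint arm with a two-finger parallel gripper is mounted at the origin on the work surface. World frame = base frame: x ahead of the robot, y to its left, z up, the work surface at z = 0. Lengths are in m, angles in degrees, forces in N, time in s.
With the tool pointing down it reaches from about 0.35 to 0.85 m from the base axis. Payload 8.1 kg.
Tool frame: the origin (TCP) lies on the centre line of the jaws, within the pads' length; the fingertips stand 14 mm ahead of it and the grasp point (between the pads) lies 5 mm behind it (manip.tcp_to_tips is the z of the fingertips in the tool frame, in m); z points along the fingers, y is the direction in which the jaws open and shut (so a half turn about z gives the same grasp; the last joint's range is limited). The gripper opens to 93 mm and grips with 3 to 60 N. Pads are 15 mm wide; open, the fingers measure 128 mm over their backs; the gripper's body (75 mm by 188 mm) begins 65 mm behind the grasp point.
Start: joints at [60.825, 7.471, 85.268, -0, 87.261, -4.893], TCP at [0.247, 0.547, 0.233] pointing down, gripper open.
Joint ranges: [-169.43, 169.43], [-51.17, 129.36], [1.28, 143.12], [-76.62, 256.62], [0, 156.53], [-152.29, 152.29]. Speed limits (degrees/s): [136.94, 136.94, 159.86, 180, 180, 180].

INTERFACE

Orientations are given as [roll, pitch, yaw] about the fixed x, y, z axes, in that order (R = Rz(yaw) Ry(pitch) Rx(roll)).
In Python, from bench import monitor, grab_frame, camera_info, ticket, spot_in, manip gives the robot as it stands.
- The arm moves only by the shell command python3 -m crank 'ROWS' [FORCE]. ROWS is JSON, a list of rows, each a list of 5 numbers: the shift along the world's x, y, z in mm, then the turn about the world's z in rad, then the opening, from 0 (shut) to 1 (fully open). A call has 1 to 20 rows; each row shifts and turns the commanded pose from where the row before left it; what a row does not reach is not made up. A row lasts 1/12 s, in which the tool goes at most 41.7 mm and 7.16 degrees, less where a joint would pass 70% of its speed; a pose out of reach is approached as far as the arm can. A call is refused whole if a number of a shift passes 41.7 or a number of a turn 0.125, either way. A call with a gripper value outside its range is refused whole. The fingers move at their own pace and stop on an object; FORCE is the grip in N (left out, the last holds). Time passes only in rows, so rows that do not move let the fingers close. It gives the time, the measured TCP pose, the force and the opening at its end, in the units of the state.
- monitor.observe(): the state, without advancing time (a new reading comes with each control period).
- grab_frame(name): name is "scene" or "top" or "wrist"; returns (picture, depth): 384x512x3 uint8, red, green, blue; 384x512 float32, m along the optical axis (not along the pixel's ray), 0 where there is no reading.
- camera_info(name): a dict with "mtx" (3x3 intrinsics, pixels), "R" (3x3) and "t" (3): a world point X has camera coordinates R X + t. Camera axes: x right, y down, z forward; pixel columns grow to the right and rows downward; lengths in m; the calibration is good to about 2 mm. A picture is of the moment at which its call begins: read the wrist's pose just before it. camera_info takes no time and is no camera call; for the wrist camera it gives the pose at the moment of the call.
- ticket.close_job(): hands the job in, once; it reports no verdict.
Trained networks look in the newest picture that a camera, given by its name, has taken for a name from the list of things; names that differ only in an ending like _2 or _b are one class to them, and where a whole thing is asked for, a point or a joint stands for the part that bears it (a point fixed in the world has none). Each returns a list of dicts, best first, with "score" (0 to 1); they miss things now and then, are a little off and sometimes report something else, mostly with a low value. They report only what shows in the picture. A call takes as long as a camera call.
- spot_in(camera, label): "xyz" ([x, y, z] in m, in world coordinates, good to about 4 mm: the middle of the surface that is visible of it).
The state is a dict: "t": time; "joint_pos": joint angles; "joint_vel": joint speeds; "joint_efforts": joint torques, N m; "position": TCP position; "eef_rot": TCP orientation; "ft_force": force on the tool from outside, world axes, zero at the start; "torque": the same for the moment, N m; "grip_width": finger opening in m.
Only numpy, scipy, OpenCV 4.12 (cv2) and the standard library are available. Lean on these libraries where they do the work, as an engineer would, in place of code of your own. Each camera call takes 0.05 s, during which the arm holds its last target. There are 200 camera calls.

## Working session

There is one attempt and no reset: what is moved stays moved. The work goes in short steps, Python scripts to look and compute and a shell command to move; the robot and the scene stay as the last step left them, time stands still between calls to the robot, and variables do not carry over. Pictures are saved under pics/ and viewed, about 8 in all and at most 12, crops included, and the job is handed in when it is done.

```bash
mkdir -p pics; ls
cat > h.py <<'E'
import numpy as np, cv2
from bench import monitor, grab_frame, camera_info, ticket, spot_in, manip
def cloud(name):
    ci=camera_info(name); im,d=grab_frame(name)
    K=np.array(ci["mtx"]);R=np.array(ci["R"]);t=np.array(ci["t"])
    v,u=np.mgrid[:d.shape[0],:d.shape[1]]
    P=np.stack([(u-K[0,2])/K[0,0]*d,(v-K[1,2])/K[1,1]*d,d],-1)
    W=(P-t)@R
    W[d==0]=np.nan
    return im,d,W
def save(n,im): cv2.imwrite(f"pics/{n}.png",cv2.cvtColor(im,cv2.COLOR_RGB2BGR))
E
python3 - <<'E'
from h import *
s=monitor.observe(); print(s["t"],s["position"],s["eef_rot"],s["ft_force"],s["grip_width"],manip.tcp_to_tips)
a,_,W=cloud("top"); np.save("top.npy",W)
for l in ["divider","divider_grip","other_divider","stand","tray","soap_a"]:
    for r in spot_in("top",l)[:3]: print(l,np.round(r["xyz"],3),round(r["score"],2))
b,_,_=cloud("scene"); save("top",a); save("scene",b)
E
```

```text
pics
0.0 [0.2464492  0.54646194 0.23161111] [-1.79896892e+02 -8.31364669e-03  1.55718495e+02] [ 0.44532268  0.30685492 -0.28457838] 0.0928404634412525 0.014
divider [ 0.554 -0.177  0.097] 0.73
divider [0.549 0.187 0.005] 0.16
divider_grip [ 0.559 -0.182  0.097] 0.75
divider_grip [0.551 0.184 0.006] 0.32
other_divider [ 0.629 -0.199  0.077] 0.77
stand [ 0.594 -0.184  0.009] 0.77
tray [0.548 0.186 0.002] 0.6
tray [ 0.555 -0.177  0.095] 0.25
soap_a [0.47  0.1   0.033] 0.9
soap_a [0.637 0.2   0.03 ] 0.81
```

View pics/top.png

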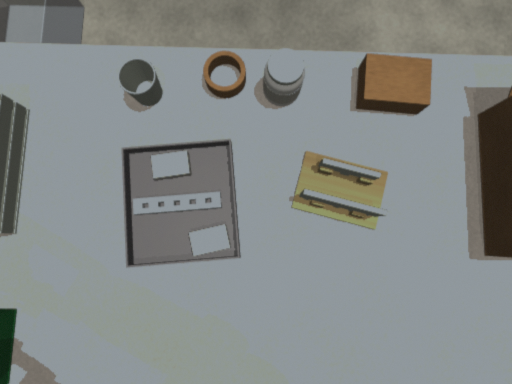

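View pics/scene.png

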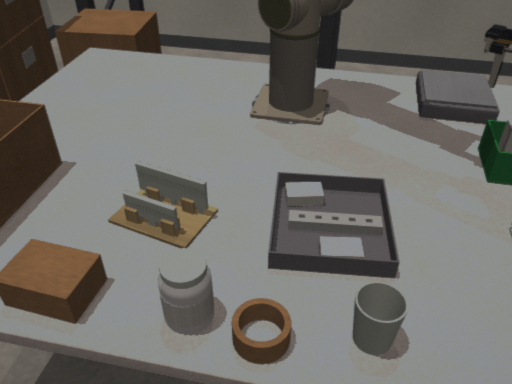

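The top picture shows the tray at px (182,203), with the rail's five slots along row ~203 (columns 145–208). The stand is at (340,190), with the longer divider at (343,203) and the shorter one at (350,170). Next I'll measure both.

Run:
```python
from h import *
W=np.load("top.npy"); im=cv2.imread("pics/top.png")
def rect(m,n):
    p=W[m][:,:2]; (c,s,a)=cv2.minAreaRect((p*1000).astype(np.float32)); print(n,m.sum(),np.round(c,1),np.round(s,1),round(a,2),"z",np.round(np.median(W[m][:,2]),4))
    q=p-p.mean(0); w,v=np.linalg.eigh(q.T@q); d=v[:,1]; print("   axis deg from +y",np.degrees(np.arctan(-d[0]/d[1])), "mean",p.mean(0))
x,y,z=W[...,0],W[...,1],W[...,2]
st=(x>.5)&(x<.72)&(y<-.05)&(y>-.32)
rect(st&(z>.082)&(z<.12),"divider"); rect(st&(z>.06)&(z<.082)&(x>.6),"other"); rect(st&(z>.004)&(z<.012),"stand")
tr=(x>.38)&(x<.72)&(y>.03)&(y<.36)
rect(tr&(z>.04)&(z<.05),"trayrim")
rect(tr&(z>.023)&(z<.0315)&(abs(x-.548)<.035),"rail")
```

```text
divider 576 [ 556.  -184.2] [179.7  12.7] 76.62 z 0.0977
   axis deg from +y -13.195082585053608 mean [ 0.55505377 -0.18357013]
other 433 [ 633.6 -203.6] [130.1  13.2] 76.87 z 0.0774
   axis deg from +y -13.228782351017836 mean [ 0.63217502 -0.20251731]
stand 3382 [ 612.2 -186.1] [216.2 259.1] 0.98 z 0.0083
   axis deg from +y -14.487520371314417 mean [ 0.59310862 -0.1899962 ]
trayrim 975 [551.7 174.4] [270.4 251.1] 6.39 z 0.0449
   axis deg from +y -82.43350744104619 mean [0.55249027 0.18340219]
rail 1297 [557.2 172.5] [ 69.1 248.6] 4.22 z 0.0282
   axis deg from +y 5.786713957900246 mean [0.55012721 0.18620427]
```

```bash
python3 -m crank '[[21,-30,8,-0.091,1],[21,-30,8,-0.091,1],[21,-30,8,-0.091,1],[21,-30,8,-0.091,1],[21,-30,8,-0.091,1],[21,-30,8,-0.091,1],[21,-30,8,-0.091,1],[21,-30,8,-0.091,1],[21,-30,8,-0.091,1],[21,-30,8,-0.091,1],[21,-30,8,-0.091,1],[21,-30,8,-0.091,1],[0,0,0,0,1],[0,0,0,0,1]]'
python3 - <<'E'
from h import *
a,_,W=cloud("wrist"); np.save("w1.npy",W); save("w1",a)
ci=camera_info("wrist"); print(-np.array(ci["R"]).T@np.array(ci["t"]),ci["R"],ci["mtx"])
E
```

```text
t: 1.57
position: [0.4997, 0.1854, 0.3291]
eef_rot: [180.0, -0.0, 93.0]
ft_force: [-0.1, 0.0, -1.4]
grip_width: 0.0926
[0.49415582 0.26254139 0.48039599] [[ 9.98458528e-01  5.55015686e-02  3.80069254e-04]
 [ 5.32555311e-02 -9.59936830e-01  2.75109308e-01]
 [ 1.56338406e-02 -2.74664994e-01 -9.61412879e-01]] [[302.9226766    0.         259.96105513]
 [  0.         302.9226766  194.07431601]
 [  0.           0.           1.        ]]
```

View pics/w1.png

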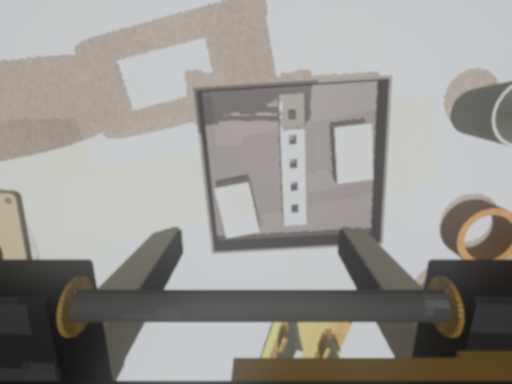

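The wrist view shows all five slots, from (291,114) to (295,209). I'll locate them on the z=0.028 plane.

```bash
cat > slots.py <<'E'
from h import *
def slots(name,zr=0.028,u0=None):
    ci=camera_info(name); im,d=grab_frame(name); K=np.array(ci["mtx"]);R=np.array(ci["R"]);t=np.array(ci["t"])
    # metric ortho view of rail plane: 0.5 mm/px; x 0.45..0.65, y 0.05..0.33
    x=np.arange(.45,.65,.0005); y=np.arange(.05,.33,.0005)
    X,Y=np.meshgrid(x,y); P=np.stack([X,Y,np.full_like(X,zr)],-1)@R.T+t
    m=(P[...,:2]/P[...,2:])*[K[0,0],K[1,1]]+[K[0,2],K[1,2]]
    o=cv2.remap(im,m[...,0].astype(np.float32),m[...,1].astype(np.float32),cv2.INTER_CUBIC)
    save("ortho_"+name,o)
    g=cv2.GaussianBlur(cv2.cvtColor(o,cv2.COLOR_RGB2GRAY),(0,0),2)
    b=cv2.morphologyEx(g,cv2.MORPH_BLACKHAT,cv2.getStructuringElement(cv2.MORPH_ELLIPSE,(51,51)))
    n,l,s,c=cv2.connectedComponentsWithStats((b>35).astype(np.uint8))
    for i in range(1,n):
        if 60<s[i,4]<1200 and s[i,2]<45 and s[i,3]<45: print(name,np.round([.45+c[i,0]*.0005,.05+c[i,1]*.0005],4),s[i])
    return o
E
python3 - <<'E'
from slots import *
a=slots("wrist"); b=slots("top"); save("ortho",cv2.resize(np.hstack([a,b]),None,fx=1,fy=1)[::-1])
W=np.load("w1.npy"); x,y,z=np.moveaxis(W,-1,0)
m=(abs(z-.0455)<.004)&(x>.38)&(x<.72)&(y>.03)&(y<.35)
p=(W[m][:,:2]*1000).astype(np.float32); print(m.sum(),cv2.minAreaRect(p))
E
```

```text
wrist [0.5579 0.1116] [204 110  24  28 556]
wrist [0.554  0.1468] [197 181  23  27 518]
wrist [0.5502 0.1824] [189 252  23  28 516]
wrist [0.5463 0.2183] [182 324  22  28 513]
wrist [0.5148 0.2492] [106 394  39  10 173]
wrist [0.5419 0.2547] [174 397  20  25 435]
wrist [0.5155 0.2613] [117 419  25   9 149]
top [0.4546 0.0557] [  0   0  27  20 195]
top [0.5585 0.1116] [205 109  25  29 596]
top [0.5542 0.1475] [197 180  23  30 591]
top [0.5505 0.1834] [188 253  25  28 599]
top [0.5464 0.2192] [180 325  26  28 593]
top [0.5421 0.2549] [174 397  21  26 456]
top [0.6125 0.2743] [317 442  19  15 195]
top [0.5115 0.2794] [106 455  33   9 223]
top [0.5384 0.2814] [167 461  19   5  70]
top [0.5591 0.2824] [199 461  36   7 154]
top [0.4959 0.3269] [ 72 548  43  12 430]
top [0.5613 0.3274] [206 548  34  12 243]
2185 ((550.3128051757812, 172.7766876220703), (270.4312438964844, 250.79708862304688), 6.39232063293457)
```

View pics/ortho.png

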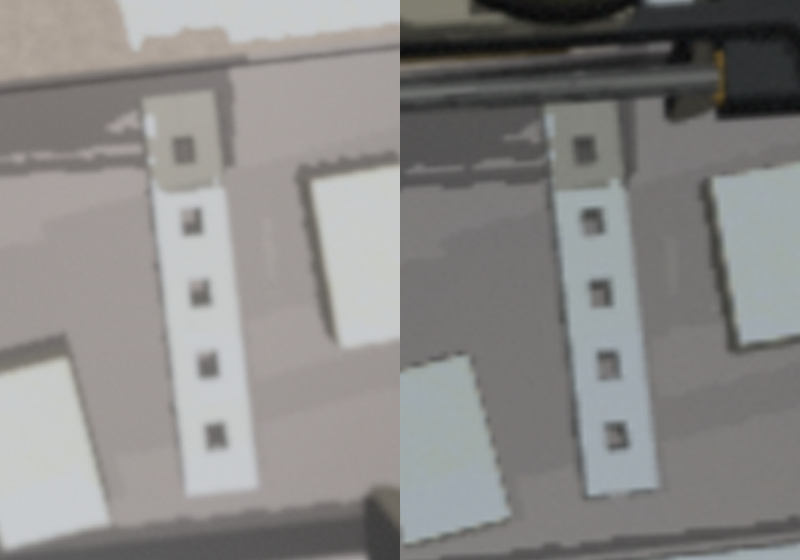

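Both cameras agree: rail centre ≈ (0.550, 0.183), yaw 6.4°, about +10 mm off the tray's middle. Next I'll move over the long divider and measure it again.

```bash
python3 -m crank '[[4.7,-31,-10,-0.024,0.5],[4.7,-31,-10,-0.024,0.5],[4.7,-31,-10,-0.024,0.5],[4.7,-31,-10,-0.024,0.5],[4.7,-31,-10,-0.024,0.5],[4.7,-31,-10,-0.024,0.5],[4.7,-31,-10,-0.024,0.5],[4.7,-31,-10,-0.024,0.5],[4.7,-31,-10,-0.024,0.5],[4.7,-31,-10,-0.024,0.5],[4.7,-30,-10,-0.024,0.5],[4.7,-30,-10,-0.024,0.5],[0,0,0,0,0.5],[0,0,0,0,0.5]]'
python3 - <<'E'
from h import *
for nm in ("top","wrist"):
    a,_,W=cloud(nm); x,y,z=np.moveaxis(W,-1,0)
    m=(x>.51)&(x<.6)&(y<-.05)&(y>-.32)&(z>.086)&(z<.11)
    print(nm,m.sum(),cv2.minAreaRect((W[m][:,:2]*1000).astype(np.float32)),np.median(z[m]))
save("w2",a)
E
```

```text
t: 2.88
position: [0.5546, -0.1826, 0.2071]
eef_rot: [-179.8, -0.0, 76.7]
ft_force: [-1.0, 0.5, 0.6]
grip_width: 0.0464
top 282 ((565.7606811523438, -142.47055053710938), (94.03022003173828, 12.580476760864258), 76.56314086914062) 0.09784008091235284
wrist 2539 ((554.6046142578125, -185.11642456054688), (180.21713256835938, 12.028371810913086), 76.7964096069336) 0.09762508369051544
```

View pics/w2.png

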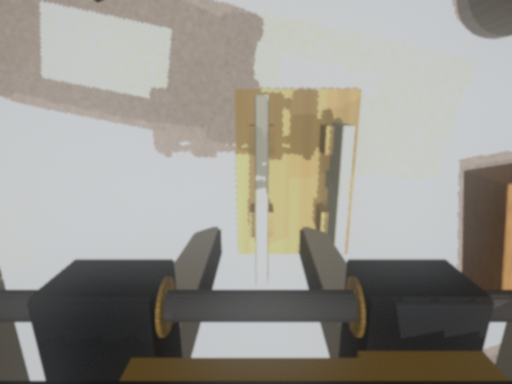

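The wrist view has the long bead at (262,90–285), centred between the fingers. I'll descend and grip.

```bash
python3 -m crank '[[0.5,-2,-24,0,0.5],[0,0,-24,0,0.5],[0,0,-24,0,0.5],[0,0,-24,0,0.5],[0,0,-16,0,0.5],[0,0,-12,0,0.5],[0,0,0,0,0.5],[0,0,0,0,0],[0,0,0,0,0],[0,0,0,0,0],[0,0,0,0,0],[0,0,0,0,0],[0,0,0,0,0],[0,0,0,0,0],[0,0,0,0,0]]' 50
```

```text
t: 4.23
position: [0.5559, -0.1853, 0.0853]
eef_rot: [180.0, 0.0, 76.6]
ft_force: [-2.5, 1.2, 5.3]
grip_width: 0.0118
```

```bash
python3 -m crank '[[0,0,5,0,0],[0,0,15,0,0],[0,0,25,0,0],[0,0,30,0,0],[0,0,30,0,0],[0,0,0,0,0]]' && python3 -m crank '[[0,15,0,0.02,0],[-0.5,25,0,0.025,0],[-0.5,28,0,0.025,0],[-0.5,28,0,0.025,0],[-0.5,28,0,0.025,0],[-0.5,28,0,0.025,0],[-0.5,28,0,0.025,0],[-0.5,28,0,0.025,0],[-0.5,28,0,0.025,0],[-0.5,28,0,0.025,0],[-0.5,28,0,0.025,0],[-0.5,28,0,0.025,0],[-0.5,25,0,0.025,0],[0,15,0,0.02,0],[0,8,0,0.006,0],[0,0,0,0,0],[0,0,0,0,0],[0,0,0,0,0]]'
python3 - <<'E'
from h import *
s=monitor.observe();print(s["position"],s["eef_rot"],s["ft_force"],s["grip_width"])
for nm in ("top","wrist"):
    a,_,W=cloud(nm); x,y,z=np.moveaxis(W,-1,0)
    m=(x>.51)&(x<.6)&(y<.3)&(y>.07)&(z>.17)&(z<.2)
    print(nm,m.sum(),cv2.minAreaRect((W[m][:,:2]*1000).astype(np.float32)),np.median(z[m]))
save("w3",a); b,_=grab_frame("scene"); save("s3",b); save("c3",np.hstack([a[100:,150:400],cv2.resize(b[130:290,240:420],None,fx=1.775,fy=1.775)]))
E
```

```text
t: 4.73
position: [0.5586, -0.1864, 0.1969]
eef_rot: [179.5, 0.1, 76.6]
ft_force: [0.7, -0.5, -0.4]
grip_width: 0.0114
t: 6.23
position: [0.5493, 0.182, 0.189]
eef_rot: [-179.9, 0.0, 96.4]
ft_force: [-0.5, -1.3, -1.2]
grip_width: 0.0115
[0.549319   0.18199446 0.18897713] [-1.79938137e+02  3.29798270e-02  9.64187230e+01] [-0.48514582 -1.29700263 -1.15933348] 0.011526656771344205
top 70 ((554.6652221679688, 127.53964233398438), (11.051726341247559, 69.56578826904297), 5.654658317565918) 0.19359712906511217
wrist 1118 ((548.3617553710938, 197.13131713867188), (148.18443298339844, 40.66780471801758), 85.99146270751953) 0.19356656757825214
```

View pics/c3.png

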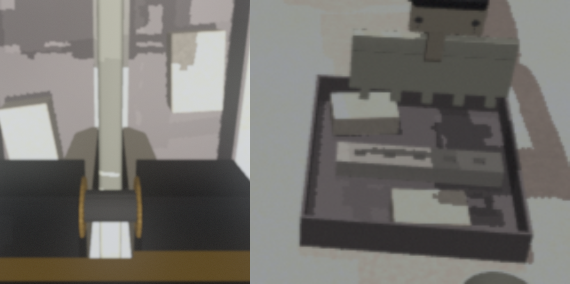

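```bash
cat > bead.py <<'E'
from h import *
def bead(zlo,zhi,c=(.5502,.183),psi=6.4):
    u=np.array([-np.sin(np.radians(psi)),np.cos(np.radians(psi))]); n=np.array([u[1],-u[0]])
    for nm in ("top","wrist"):
        a,_,W=cloud(nm); q=W[...,:2]-c; s=q@u; e=q@n; z=W[...,2]
        m=(abs(e)<.009)&(abs(s)<.12)&(z>zlo)&(z<zhi)
        for lo in np.arange(-.11,.11,.02):
            k=m&(s>=lo)&(s<lo+.02)
            if k.sum()>5: print(nm,"s %.2f n %d z %.4f e %.4f..%.4f s %.4f..%.4f"%(lo+.01,k.sum(),np.median(z[k]),e[k].min(),e[k].max(),s[k].min(),s[k].max()))
E
python3 - <<'E'
from bead import *
bead(.175,.225)
E
```

```text
top s -0.10 n 9 z 0.1937 e -0.0047..0.0033 s -0.0904..-0.0901
top s -0.08 n 88 z 0.2020 e -0.0066..0.0056 s -0.0897..-0.0705
top s -0.06 n 86 z 0.2023 e -0.0066..0.0052 s -0.0694..-0.0503
top s -0.04 n 83 z 0.2021 e -0.0065..0.0052 s -0.0495..-0.0302
top s -0.02 n 31 z 0.2018 e -0.0066..0.0076 s -0.0296..-0.0102
top s 0.00 n 7 z 0.2131 e 0.0053..0.0066 s -0.0092..-0.0051
wrist s -0.06 n 351 z 0.2019 e -0.0072..0.0048 s -0.0616..-0.0500
wrist s -0.04 n 407 z 0.2019 e -0.0071..0.0047 s -0.0500..-0.0370
wrist s -0.02 n 262 z 0.2019 e -0.0068..0.0043 s -0.0173..-0.0100
wrist s 0.00 n 1435 z 0.2022 e -0.0090..0.0090 s -0.0100..0.0100
wrist s 0.02 n 908 z 0.2019 e -0.0071..0.0046 s 0.0100..0.0300
wrist s 0.04 n 1015 z 0.2019 e -0.0073..0.0047 s 0.0300..0.0500
wrist s 0.06 n 1140 z 0.2019 e -0.0072..0.0046 s 0.0500..0.0699
wrist s 0.08 n 1224 z 0.2019 e -0.0074..0.0047 s 0.0702..0.0893
```

The divider is level and centred to about 1 mm; its tips are 77 mm below the TCP. I'll correct by +0.9/+0.5 mm and descend to just above the rail.

```bash
python3 -m crank '[[0.9,0.5,-10,0,0],[0,0,-18,0,0],[0,0,-20,0,0],[0,0,-16,0,0],[0,0,-10,0,0],[0,0,-4,0,0],[0,0,0,0,0],[0,0,0,0,0],[0,0,0,0,0]]'
python3 - <<'E'
from bead import *
print(monitor.observe()["ft_force"])
bead(.11,.135)
E
```

```text
t: 7.23
position: [0.5514, 0.1836, 0.1129]
eef_rot: [179.9, -0.0, 96.5]
ft_force: [1.3, 0.1, -1.7]
grip_width: 0.0117
[ 1.26144986  0.08165326 -1.68682361]
top s -0.08 n 65 z 0.1252 e -0.0045..0.0078 s -0.0890..-0.0711
top s -0.06 n 67 z 0.1255 e -0.0044..0.0077 s -0.0699..-0.0505
top s -0.04 n 64 z 0.1257 e -0.0045..0.0073 s -0.0499..-0.0306
top s -0.02 n 26 z 0.1256 e -0.0047..0.0075 s -0.0296..-0.0171
wrist s -0.06 n 299 z 0.1252 e -0.0053..0.0067 s -0.0605..-0.0500
wrist s -0.04 n 459 z 0.1253 e -0.0052..0.0066 s -0.0500..-0.0354
wrist s -0.02 n 205 z 0.1253 e -0.0049..0.0062 s -0.0163..-0.0100
wrist s 0.00 n 1082 z 0.1253 e -0.0090..0.0090 s -0.0100..0.0100
wrist s 0.02 n 910 z 0.1253 e -0.0053..0.0064 s 0.0100..0.0300
wrist s 0.04 n 1006 z 0.1253 e -0.0055..0.0065 s 0.0300..0.0500
wrist s 0.06 n 1141 z 0.1253 e -0.0054..0.0064 s 0.0500..0.0700
wrist s 0.08 n 1252 z 0.1253 e -0.0057..0.0064 s 0.0700..0.0899
wrist s 0.10 n 44 z 0.1244 e -0.0045..0.0054 s 0.0900..0.0907
```

```bash
python3 -m crank '[[-1,-0.5,-2,0,0],[0,0,-2,0,0],[0,0,-1,0,0],[0,0,0,0,0],[0,0,0,0,0]]'
python3 - <<'E'
from bead import *
bead(.107,.13)
E
```

```text
t: 7.75
position: [0.5494, 0.1829, 0.1065]
eef_rot: [-180.0, 0.0, 96.5]
ft_force: [0.2, 0.8, -1.0]
grip_width: 0.0116
top s -0.08 n 62 z 0.1192 e -0.0063..0.0055 s -0.0893..-0.0706
top s -0.06 n 64 z 0.1188 e -0.0066..0.0057 s -0.0690..-0.0500
top s -0.04 n 61 z 0.1186 e -0.0066..0.0054 s -0.0494..-0.0302
top s -0.02 n 23 z 0.1183 e -0.0062..0.0048 s -0.0299..-0.0180
wrist s -0.06 n 315 z 0.1188 e -0.0074..0.0046 s -0.0608..-0.0500
wrist s -0.04 n 444 z 0.1188 e -0.0073..0.0046 s -0.0500..-0.0360
wrist s -0.02 n 220 z 0.1188 e -0.0070..0.0042 s -0.0171..-0.0100
wrist s 0.00 n 1105 z 0.1189 e -0.0090..0.0090 s -0.0100..0.0100
wrist s 0.02 n 901 z 0.1188 e -0.0073..0.0043 s 0.0100..0.0300
wrist s 0.04 n 998 z 0.1188 e -0.0076..0.0044 s 0.0300..0.0499
wrist s 0.06 n 1150 z 0.1188 e -0.0075..0.0043 s 0.0500..0.0700
wrist s 0.08 n 1251 z 0.1188 e -0.0077..0.0043 s 0.0703..0.0897
wrist s 0.10 n 20 z 0.1175 e -0.0058..0.0025 s 0.0900..0.0902
```

```bash
python3 -m crank '[[0.5,0,0,0,0],[0,0,0,0,0],[0,0,0,0,0]]'
python3 - <<'E'
from bead import *
bead(.107,.13)
E
```

```text
t: 8.1
position: [0.5501, 0.183, 0.1067]
eef_rot: [180.0, -0.0, 96.5]
ft_force: [-1.1, 0.7, -1.5]
grip_width: 0.0116
top s -0.08 n 64 z 0.1189 e -0.0059..0.0065 s -0.0892..-0.0701
top s -0.06 n 62 z 0.1193 e -0.0058..0.0064 s -0.0690..-0.0502
top s -0.04 n 59 z 0.1189 e -0.0059..0.0059 s -0.0493..-0.0302
top s -0.02 n 23 z 0.1193 e -0.0057..0.0062 s -0.0300..-0.0181
wrist s -0.06 n 321 z 0.1189 e -0.0068..0.0052 s -0.0609..-0.0500
wrist s -0.04 n 439 z 0.1190 e -0.0067..0.0051 s -0.0499..-0.0362
wrist s -0.02 n 226 z 0.1190 e -0.0064..0.0047 s -0.0164..-0.0100
wrist s 0.00 n 1091 z 0.1191 e -0.0089..0.0090 s -0.0100..0.0100
wrist s 0.02 n 908 z 0.1189 e -0.0067..0.0050 s 0.0100..0.0300
wrist s 0.04 n 1004 z 0.1189 e -0.0070..0.0050 s 0.0301..0.0500
wrist s 0.06 n 1145 z 0.1189 e -0.0069..0.0050 s 0.0500..0.0699
wrist s 0.08 n 1252 z 0.1189 e -0.0071..0.0049 s 0.0702..0.0897
wrist s 0.10 n 20 z 0.1173 e -0.0052..0.0031 s 0.0900..0.0902
```

```bash
python3 -m crank '[[0.3,0,-1,0,0],[0,0,-1,0,0],[0,0,0,0,0]]'; python3 -m crank '[[0,0,-1,0,0],[0,0,0,0,0]]'
```

```text
t: 8.45
position: [0.5501, 0.1829, 0.1043]
eef_rot: [-180.0, 0.0, 96.5]
ft_force: [-0.3, -0.0, -1.7]
grip_width: 0.0116
t: 8.62
position: [0.5502, 0.1829, 0.1034]
eef_rot: [-180.0, 0.0, 96.5]
ft_force: [-0.5, 0.1, -2.2]
grip_width: 0.0111
```

The tips are below the rail top with no force, so the teeth are entering the slots.

```bash
python3 -m crank '[[0,0,-1,0,0],[0,0,-1,0,0],[0,0,0,0,0]]'; python3 -m crank '[[0,0,-1,0,0],[0,0,-1,0,0],[0,0,0,0,0]]'
```

```text
t: 8.87
position: [0.5505, 0.1829, 0.1018]
eef_rot: [180.0, 0.0, 96.5]
ft_force: [0.3, -1.0, -0.2]
grip_width: 0.0115
t: 9.12
position: [0.551, 0.1827, 0.1008]
eef_rot: [179.9, 0.0, 96.5]
ft_force: [-0.8, -3.8, 7.0]
grip_width: 0.0115
```

```bash
python3 -m crank '[[0,0,-1,0,0],[0,0,-1,0,0],[0,0,0,0,0]]'; python3 -m crank '[[0,0,-1,0,0],[0,0,-1,0,0],[0,0,0,0,0]]'
```

```text
t: 9.37
position: [0.5515, 0.1825, 0.0999]
eef_rot: [179.9, 0.0, 96.5]
ft_force: [-4.3, -5.7, 14.1]
grip_width: 0.0121
t: 9.62
position: [0.5517, 0.183, 0.0982]
eef_rot: [179.8, -0.0, 96.5]
ft_force: [-1.9, -1.7, 7.9]
grip_width: 0.0117
```

```bash
python3 -m crank '[[-0.3,0,-1,0,0],[0,0,-1,0,0],[0,0,0,0,0]]'; python3 -m crank '[[0,0,-1,0,0],[0,0,-1,0,0],[0,0,0,0,0]]'; python3 -m crank '[[0,0,-1,0,0],[0,0,-1,0,0],[0,0,0,0,0]]'
```

```text
t: 9.87
position: [0.5515, 0.1831, 0.0951]
eef_rot: [179.8, -0.0, 96.5]
ft_force: [2.3, -1.3, 4.0]
grip_width: 0.0113
t: 10.12
position: [0.5495, 0.1828, 0.0909]
eef_rot: [-179.9, 0.0, 96.5]
ft_force: [0.2, -0.5, -3.0]
grip_width: 0.012
t: 10.37
position: [0.5495, 0.183, 0.0893]
eef_rot: [-179.9, -0.0, 96.5]
ft_force: [-0.8, -0.1, -0.0]
grip_width: 0.0115
```

Run:
```python
from bead import *
bead(.09,.13)
```

```text
top s -0.08 n 60 z 0.1019 e -0.0064..0.0057 s -0.0893..-0.0705
top s -0.06 n 58 z 0.1018 e -0.0064..0.0058 s -0.0699..-0.0501
top s -0.04 n 61 z 0.1022 e -0.0065..0.0054 s -0.0500..-0.0305
top s -0.02 n 20 z 0.1015 e -0.0063..0.0050 s -0.0294..-0.0181
wrist s -0.06 n 314 z 0.1015 e -0.0073..0.0047 s -0.0617..-0.0500
wrist s -0.04 n 443 z 0.1016 e -0.0072..0.0047 s -0.0499..-0.0358
wrist s -0.02 n 216 z 0.1016 e -0.0069..0.0043 s -0.0165..-0.0100
wrist s 0.00 n 1479 z 0.1021 e -0.0090..0.0090 s -0.0100..0.0100
wrist s 0.02 n 896 z 0.1016 e -0.0072..0.0044 s 0.0100..0.0300
wrist s 0.04 n 1014 z 0.1016 e -0.0075..0.0046 s 0.0300..0.0500
wrist s 0.06 n 1147 z 0.1016 e -0.0074..0.0044 s 0.0500..0.0700
wrist s 0.08 n 1255 z 0.1016 e -0.0076..0.0045 s 0.0703..0.0898
wrist s 0.10 n 20 z 0.0999 e -0.0057..0.0026 s 0.0901..0.0903
```

The bead top is at 0.1016–0.102, and home is 0.102. I'll press gently to confirm the seat.

```bash
python3 -m crank '[[0,0,-1,0,0],[0,0,0,0,0],[0,0,0,0,0]]'; python3 -m crank '[[0,0,-0.5,0,0],[0,0,0,0,0],[0,0,0,0,0]]'
```

```text
t: 10.72
position: [0.5499, 0.1831, 0.0893]
eef_rot: [-180.0, -0.0, 96.5]
ft_force: [-4.3, -1.9, 7.4]
grip_width: 0.0116
t: 10.97
position: [0.5499, 0.1831, 0.0893]
eef_rot: [-180.0, -0.0, 96.5]
ft_force: [-6.0, -1.0, 11.1]
grip_width: 0.0118
```

It is hard-seated: force rises with no motion. I'll relieve the press, open, and retreat straight up and then clear.

```bash
python3 -m crank '[[0,0,1.2,0,0],[0,0,0,0,0],[0,0,0,0,0.4],[0,0,0,0,0.4],[0,0,0,0,0.4],[0,0,0,0,0.4],[0,0,0,0,0.4],[0,0,0,0,0.4]]' && python3 -m crank '[[0,0,5,0,0.4],[0,0,15,0,0.4],[0,0,25,0,0.4],[0,0,30,0,0.4],[0,0,30,0,0.4],[0,0,30,0,0.4],[-5,0,20,0,0.4],[-30,0,5,0,0.4],[-30,0,0,0,0.4],[-30,0,0,0,0.4],[0,0,0,0,0.4],[0,0,0,0,0.4],[0,0,0,0,0.4]]'
python3 - <<'E'
from bead import *
bead(.09,.13)
a,_=grab_frame("wrist"); b,_,_=cloud("scene"); t,_,W=cloud("top"); save("end",np.hstack([cv2.resize(b[150:290,250:420],None,fx=2.4,fy=2.4),t[120:290,110:400][:, :].repeat(2,0)[:336].repeat(1,1)]))
for l in ("soap_a","other_divider"):
    for r in spot_in("top",l)[:2]: print(l,np.round(r["xyz"],3),round(r["score"],2))
x,y,z=np.moveaxis(W,-1,0); m=(x>.6)&(x<.68)&(y<-.1)&(y>-.3)&(z>.06)&(z<.082); print(cv2.minAreaRect((W[m][:,:2]*1000).astype(np.float32)))
E
```

```text
t: 11.63
position: [0.55, 0.1829, 0.0893]
eef_rot: [180.0, -0.0, 96.5]
ft_force: [0.2, -0.1, -0.1]
grip_width: 0.0368
t: 12.72
position: [0.4555, 0.183, 0.2501]
eef_rot: [179.9, -0.0, 96.5]
ft_force: [-0.1, -0.1, -0.5]
grip_width: 0.0369
top s -0.08 n 61 z 0.1020 e -0.0059..0.0064 s -0.0893..-0.0702
top s -0.06 n 58 z 0.1016 e -0.0059..0.0062 s -0.0691..-0.0501
top s -0.04 n 61 z 0.1018 e -0.0060..0.0059 s -0.0499..-0.0304
top s -0.02 n 59 z 0.1021 e -0.0061..0.0061 s -0.0293..-0.0101
top s 0.00 n 60 z 0.1017 e -0.0060..0.0060 s -0.0097..0.0096
top s 0.02 n 62 z 0.1020 e -0.0060..0.0062 s 0.0110..0.0300
top s 0.04 n 32 z 0.1018 e -0.0059..0.0055 s 0.0300..0.0408
top s 0.06 n 15 z 0.1013 e -0.0061..0.0027 s 0.0529..0.0600
top s 0.08 n 28 z 0.1022 e -0.0061..0.0010 s 0.0754..0.0892
wrist s -0.08 n 47 z 0.1012 e -0.0072..0.0042 s -0.0770..-0.0703
wrist s -0.06 n 224 z 0.1015 e -0.0074..0.0050 s -0.0700..-0.0500
wrist s -0.04 n 229 z 0.1015 e -0.0074..0.0045 s -0.0498..-0.0302
wrist s -0.02 n 249 z 0.1016 e -0.0074..0.0046 s -0.0299..-0.0101
wrist s 0.00 n 268 z 0.1014 e -0.0076..0.0045 s -0.0100..0.0100
wrist s 0.02 n 270 z 0.1014 e -0.0076..0.0049 s 0.0103..0.0297
wrist s 0.04 n 290 z 0.1015 e -0.0079..0.0045 s 0.0301..0.0498
wrist s 0.06 n 311 z 0.1015 e -0.0078..0.0047 s 0.0501..0.0699
wrist s 0.08 n 333 z 0.1014 e -0.0076..0.0046 s 0.0701..0.0900
soap_a [0.636 0.198 0.031] 0.77
soap_a [0.554 0.168 0.103] 0.44
((633.3414306640625, -203.08555603027344), (128.92111206054688, 12.834573745727539), 76.50080871582031)
```

View pics/end.png

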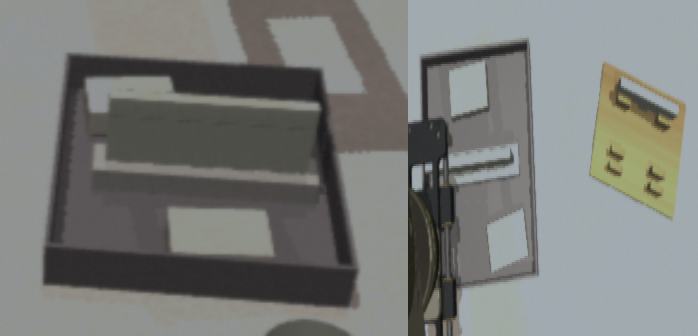

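The picture shows the divider sitting flush on the rail (scene crop, 110–320 × 95–175). Both soaps are in place, the stand holds only the short divider, and the gripper is clear. I'm handing the job in.

```bash
python3 -c "
from bench import ticket; print(ticket.close_job())"
```

```text
the job is handed in; nothing more can be done
None
```

The five-toothed divider is fully home on the slotted rail, released, and handed in at about 13 s of the 64 s allowed.

- **Finding the slots:** The top and wrist cameras agreed that the rail was about 10 mm off the tray's middle, turned 6.4°. I corrected the divider by small steps over the slots. The tips then went below the rail top with no force.
- **Pressing home:** Each reading between steps stayed at or below about 16 N, which was the push past the clips. A final gentle press reached about 11 N with no further movement, so it was seated.
- **After release:** The bead top reads 0.1015–0.102 m along its whole length, and fully home is 0.102 m. It is level, and the gripper is clear with no force on it.
- **Bystanders:** The shorter divider is within about 1 mm of where it was, and the +x soap box within about 2 mm.
- **Checks that came up short:** In the last check the networks missed the shorter divider and the -x soap box, and reported the long divider as a soap box with a low score. I measured the shorter divider from the depth image instead. The -x soap box I only saw in its place in the picture.

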